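# Pull the red transit cap off a coupling in the spare-parts store

### The arm

A 7-joint arm with a two-finger parallel gripper is mounted at the origin on the work surface. World frame = base frame: x ahead of the robot, y to its left, z up, the work surface at z = 0. Lengths are in m, angles in rad, forces in N, time in s.
With the tool pointing down it reaches from about 0.425 to 0.875 m from the base axis. Payload 4.7 kg.
Tool frame: the origin (TCP) lies on the centre line of the jaws, within the pads' length; the fingertips stand ahead of it and the grasp point (between the pads) lies 2 mm behind it (nose_length is the z of the fingertips in the tool frame, in m); z points along the fingers, y is the line along which they close (so a half turn about z gives the same grasp; the last joint's range is limited). The gripper opens to 87 mm and grips with 3 to 60 N. Pads are 19 mm wide; open, the fingers measure 117 mm over their backs; the gripper's body (75 mm by 190 mm) begins 51 mm behind the grasp point.
Start: joints at [1.22, 0.321, -0.07, 1.45, 0.023, 1.371, -0.057], TCP at [0.232, -0.607, 0.24] pointing down, gripper open.
Joint ranges: [-2.86, 2.86], [-0.3, 2.09], [-1.38, 1.24], [0.06, 2.45], [-1.56, 4.7], [0.09, 2.05], [-2.69, 2.69]. Speed limits (rad/s): [2.57, 2.57, 3.14, 3.14, 3.14, 3.14, 3.14].

### API

Orientations are given as a rotation vector (axis times angle).
In Python, from bench import * gives the robot as it stands.
- The arm moves only by the tool send_rows, never from a script. Its arguments are lists of equal length, an entry for each row: "xyz": the shift along the tool's x, y, z in mm, a list of three; "dr": the turn, a rotation vector about the tool's x, y, z in rad, a list of three. A call has exactly 10 rows; each row is the pose to reach, as a shift and turn from the pose commanded when the call began, along the tool's axes at that moment; what a row does not reach only later rows make up. A row lasts 1/12 s, in which the tool goes at most 41.7 mm and 7.16 degrees, less where a joint would pass 70% of its speed; a pose out of reach is approached as far as the arm can. A call with a gripper value outside its range is refused whole. "jaw" is the finger opening in mm, from 0 to 87, set as the call begins (left out, the last holds). The fingers move at their own pace and stop on an object; "grip_force" is the grip in N (left out, the last holds). Time passes only in rows, so rows that repeat a pose let the fingers close, or fill a call up. It gives the time, the measured TCP pose, the force, the opening and the grip force at its end, in the units of the state.
- get_state(): the state, without advancing time (a new reading comes with each control period).
- get_image(name): name is "scene" or "top" or "wrist"; returns the picture (384x512x3 uint8, red, green, blue); there is no depth.
- calibration(name): a dict with "vfov" (degrees; the focal length in pixels is half the picture's height over the tangent of half this angle, whatever the lens; pixels are square), "cx", "cy" (the principal point, pixels), "k1" (the pictures are not rectified: a ray, as slopes to the right and down, at radius r is drawn at 1 + k1 r^2 times it, then the intrinsics apply), "rvec" (rotation vector, rad) and "tvec" (3), from world to camera coordinates, as OpenCV has them; the wrist camera has in their place "hand_eye" (4x4, takes a point from camera to tool coordinates, whose origin is the TCP and whose axes are the flange's). Camera axes: x right, y down, z forward; pixel columns grow to the right and rows downward; lengths in m; the calibration is good to about 2 mm. A picture is of the moment at which its call begins: read the wrist's pose just before it. calibration takes no time and is no camera call.
- close_job(): hands the job in; it is judged then, once.
The state is a dict: "time": time; "joint_positions": joint angles; "qd": joint speeds; "joint_torque": joint torques, N m; "position": TCP position; "tool_rot": TCP orientation; "ft_force": force on the tool from outside, world axes, zero at the start; "torque": the same for the moment, N m; "grip_width": opening from 0.0 (shut) to 1.0 (fully open); "grip_force": force on a finger pad.
Only numpy, scipy, OpenCV 4.12 (cv2) and the standard library are available. Lean on these libraries where they do the work, as an engineer would, in place of code of your own. Each camera call takes 0.05 s, during which the arm holds its last target. There are 200 camera calls.

### The job

Hook the yellow cap puller under the red cap's flange and pull it straight up off its coupling, then set the puller down gently, upright on the green mat, with the red cap still inside it, and let go. Do not touch the red cap with the gripper, and leave the blue cap in place.

Things in the scene. Friction and masses are not known exactly. Their poses are not given: they have to be found in the camera images.
- puller: Loose yellow portal with black top grip, 0.3 kg, 92 (x) x 94 (y) x 121 mm; origin: centre of underside, z up. At its foot two steel rails along x, 6 mm thick with 4 mm end lips (84 between), leave an open slot 40 wide. Sides' inner faces y=+-41, bridge underside z=60; +-x ends open: it slides over a cap along x, either way. Grip plate z 66 to 121: 16 thick (x), 60 long (y); pinch its thickness.
- red_cap: Red cap, flange 60 mm across, 4 thick, at the lower edge; 32 mm skirt above, closed top. Origin: centre of flange underside, z up; 24 tall. Seated 64 mm above bench on a fixed coupling: below the flange an 18 mm spigot, then a grey body (64 mm foot) up to 34 mm: rails go in that gap astride the spigot, e.g. from the robot's side, which is free. About 3 to 7 N frees it; clear after 24 mm lift.
- blue_cap: Blue cap of the same shape and size on a like coupling, to be left there. Origin: centre of flange underside; its top is 88 mm above the bench. A third coupling is bare (spigot top 84 mm). The three stand in a row along y in varying order, centres at least 100 mm apart.
- mat: Green mat, 200 x 200 mm, 4 mm thick, fixed to the bench; origin at the centre of its underside.
Not all that is in view belongs to the job. There is more than one size of the red_cap; the job needs the largest. Leave any turquoise look-alike of the puller alone.

How it is judged:
On the way:
1. the red cap has been pulled clear of its coupling by the puller and hangs in it, at least 45 mm above its seat (height (world z) of red_cap above 0.109 m and contact force between puller and red_cap above 0.05 N), for 0.2 s.
At the end, for the whole second after the job is handed in: The puller stands upright (within 10 degrees) and still on the mat, centre within 80 mm of the mat's centre, with the red cap resting in it (within 30 mm of its centre, flange -10 to 20 mm above its underside); the blue cap is within 10 mm of where it was (horizontal distance between puller and mat below 0.08 m and z of puller in the frame of mat below 0.012 m and angle between puller's own z axis and vertical below 0.17 rad and horizontal distance between red_cap and puller below 0.03 m and z of red_cap in the frame of puller between -0.01 and 0.02 m and linear speed of each of puller, red_cap below 0.02 m/s and distance of blue_cap from where it was at the start of the episode below 0.01 m); the robot touches nothing.
It fails at once if the gripper or arm touched the red cap (contact force between any of the fingers, the arm and red_cap above 0.5 N).
It fails at once if the blue cap was moved by more than 10 mm (distance of blue_cap from where it was at the start of the episode above 0.01 m).
It fails at once if the puller was dropped (falling faster than 0.6 m/s while not held) (contact force between the fingers and puller below 0.01 N and linear speed of puller above 0.6 m/s).
It also fails if it takes over 51 s, if anything falls off the work surface, if the arm or the gripper's body presses on something with over 40 N, if the wrist force passes 120 N, or if a joint passes its speed limit or range.

## Working session

There is one attempt and no reset: what is moved stays moved. The work goes in short steps, Python scripts to look and compute and a tool call to move; the robot and the scene stay as the last step left them, time stands still between calls to the robot, and variables do not carry over. Pictures are saved under pics/ and viewed, at most 10 in all, crops included, and the job is handed in when it is done.

Besides the shell and the picture viewer there is one more tool, called after "Call:" by a JSON object that holds its "method" and its "body", one argument or row to a line. send_rows: Moves the arm, as the interface text tells. Its arguments: {"type":"object","properties":{"xyz":{"type":"array"},"dr":{"type":"array"},"jaw":{"type":"number"},"grip_force":{"type":"number"}},"required":["xyz","dr"]}

```bash
mkdir -p pics; python3 - <<'E'
from bench import *
import cv2,json,numpy as np
s=get_state();print({k:np.round(v,3).tolist() for k,v in s.items()})
a=get_image("scene");b=get_image("top")
for n,i in(("scene",a),("top",b)):
    cv2.imwrite(f"pics/{n}0.png",i[...,::-1]);c=calibration(n);print(n,{k:np.round(v,4).tolist() for k,v in c.items()})
c=calibration("wrist");print(c)
E
```

```text
{'time': 0.0, 'joint_positions': [1.22, 0.322, -0.07, 1.452, 0.023, 1.371, -0.057], 'qd': [-0.001, 0.0, -0.001, 0.0, -0.001, 0.0, -0.0], 'joint_torque': [-0.0, -49.13, -0.404, -31.253, -0.064, 0.044, 0.0], 'position': [0.232, -0.607, 0.238], 'tool_rot': [-3.088, -0.57, 0.001], 'ft_force': [-0.289, -0.205, 0.227], 'torque': [0.067, -0.04, 0.014], 'grip_force': 0.0, 'grip_width': 1.002}
scene {'vfov': 42.5587, 'cx': 248.6955, 'cy': 191.7852, 'k1': -0.1458, 'rvec': [1.9462, 1.857, -0.5194], 'tvec': [-0.0814, -0.4151, 1.5415]}
top {'vfov': 50.4094, 'cx': 243.0006, 'cy': 193.6904, 'k1': -0.0035, 'rvec': [2.1599, -2.0699, 0.2149], 'tvec': [0.0479, 0.5271, 1.244]}
{'vfov': 59.23412537164493, 'cx': 253.67386302064, 'cy': 194.1649324565366, 'k1': -0.07373270352424541, 'hand_eye': array([[-5.84728483e-04, -9.70161887e-01, -2.42457358e-01,
         6.59627732e-02],
       [ 9.99999745e-01, -4.68167072e-04, -5.38364703e-04,
        -2.75969358e-04],
       [ 4.08790365e-04, -2.42457611e-01,  9.70161914e-01,
        -1.44113626e-01],
       [ 0.00000000e+00,  0.00000000e+00,  0.00000000e+00,
         1.00000000e+00]])}
```

View pics/scene0.png

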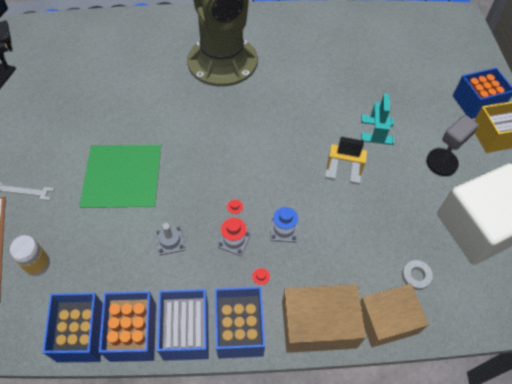

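View pics/top0.png

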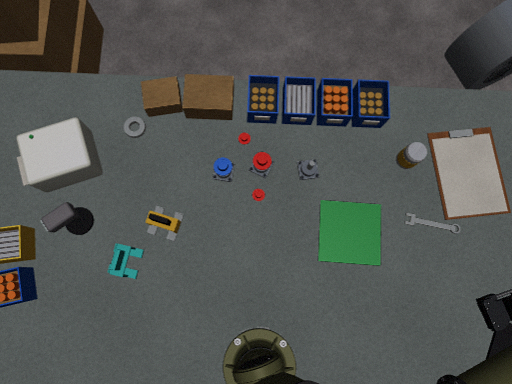

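The scene view shows the red cap on its coupling at (233,232), blue at (285,220), bare coupling at (170,238), puller at (347,155), mat at (122,176), and small red discs at (235,206) and (261,276). The top view has red at (262,161), blue (223,168), bare coupling (309,168), puller (163,222) and mat (350,232).

```bash
cat > h.py <<'E'
import numpy as np,cv2
from scipy.spatial.transform import Rotation as R
from bench import *
def cam(n,s=None):
    c=calibration(n);f=192/np.tan(np.radians(c["vfov"]/2))
    if "hand_eye" in c:
        T=np.eye(4);T[:3,:3]=R.from_rotvec(s["tool_rot"]).as_matrix();T[:3,3]=s["position"]
        W=T@c["hand_eye"];Rc=W[:3,:3];o=W[:3,3]
    else:
        Rc=R.from_rotvec(c["rvec"]).as_matrix().T;o=-Rc@c["tvec"]
    K=np.array([[f,0,c["cx"]],[0,f,c["cy"]],[0,0,1]])
    return K,np.array([c["k1"],0,0,0.]),Rc,o
def cast(C,px,z):
    K,d,Rc,o=C
    u=cv2.undistortPoints(np.asarray(px,float).reshape(-1,1,2),K,d).reshape(-1,2)
    r=np.c_[u,np.ones(len(u))]@Rc.T
    return o+r*((z-o[2])/r[:,2])[:,None]
def proj(C,P):
    K,d,Rc,o=C
    return cv2.projectPoints((np.asarray(P,float).reshape(-1,3)-o)@Rc,np.zeros(3),np.zeros(3),K,d)[0].reshape(-1,2)
def blobs(m,amin=30):
    cs,_=cv2.findContours(m.astype(np.uint8),cv2.RETR_EXTERNAL,cv2.CHAIN_APPROX_NONE)
    return sorted([c[:,0] for c in cs if cv2.contourArea(c)>amin],key=lambda c:-cv2.contourArea(c))
def hsv(i): return cv2.split(cv2.cvtColor(i,cv2.COLOR_RGB2HSV))
def masks(i):
    h,s,v=hsv(i)
    return dict(red=((h<6)|(h>174))&(s>150)&(v>80),blue=(h>100)&(h<130)&(s>150)&(v>60),yellow=(h>18)&(h<30)&(s>150)&(v>100),green=(h>50)&(h<75)&(s>120),black=(v<45))
E
python3 - <<'E'
from h import *
for n in("top","scene"):
    i=cv2.imread(f"pics/{n}0.png")[...,::-1].copy();C=cam(n);M=masks(i)
    for k,z in(("red",.088),("blue",.088),("green",.004),("yellow",.066),("black",.121)):
        for b in blobs(M[k],20)[:6]:
            (cx,cy),_,_=cv2.minAreaRect(b)
            if k in("yellow","black") and np.hypot(*(np.array([cx,cy])-((163,222) if n=="top" else (349,152))))>25: continue
            P=cast(C,b,z)[:,:2]
            r=cv2.minAreaRect((P*1000).astype(np.float32))
            print(n,k,"px",round(cx),round(cy),"rect mm",np.round(r[0]),np.round(r[1]),round(r[2],1))
E
```

```text
top red px 262 160 rect mm [627.  15.] [56. 57.] 2.5
top red px 258 194 rect mm [517.  24.] [35. 37.] 2.5
top red px 244 138 rect mm [698.  76.] [33. 35.] 2.5
top blue px 336 97 rect mm [ 852. -221.] [133. 101.] 0.2
top blue px 374 99 rect mm [ 852. -340.] [101. 133.] 89.8
top blue px 300 96 rect mm [ 852. -100.] [133. 101.] 0.4
top blue px 263 94 rect mm [852.  19.] [133.  99.] 0.1
top blue px 222 166 rect mm [603. 138.] [57. 56.] 46.9
top blue px 9 286 rect mm [211. 747.] [101.  65.] 14.9
top green px 350 232 rect mm [ 423. -281.] [199. 199.] 88.2
top yellow px 162 221 rect mm [426. 319.] [94. 40.] 74.9
scene red px 234 229 rect mm [643.  15.] [53. 52.] 87.4
scene red px 260 276 rect mm [761.  70.] [33. 33.] 87.0
scene red px 234 206 rect mm [583.  19.] [31. 33.] 87.7
scene blue px 96 327 rect mm [ 860. -281.] [147. 220.] 0.3
scene blue px 482 89 rect mm [224. 747.] [136. 217.] 25.5
scene blue px 286 218 rect mm [619. 136.] [54. 52.] 36.9
scene blue px 240 337 rect mm [893.  19.] [48. 95.] 0.1
scene blue px 183 343 rect mm [ 894. -100.] [51. 99.] 3.2
scene green px 120 176 rect mm [ 424. -282.] [195. 195.] 88.2
scene yellow px 347 155 rect mm [429. 317.] [90. 47.] 72.3
scene black px 350 147 rect mm [445. 312.] [55. 43.] 73.7
```

```bash
cat >> h.py <<'E'
def plan(p,yawx,s=None,q=None):
    "tool-frame shift mm and dr_z to reach world p with tool x at yawx deg, tool down"
    s=s or get_state();A=R.from_rotvec(s["tool_rot"])
    if q is None:
        x=np.array([np.cos(np.radians(yawx)),np.sin(np.radians(yawx)),0]);z=np.array([0,0,-1.])
        B=R.from_matrix(np.c_[x,np.cross(z,x),z])
    return np.round(A.inv().apply(np.array(p)-s["position"])*1000,1),np.round((A.inv()*B).as_rotvec(),3)
E
python3 - <<'E'
from h import *
c=calibration("wrist");import bench;print([k for k in dir(bench) if not k.startswith("__")])
try: print("nose",bench.nose_length)
except Exception as e: print(e)
for p,y in(([.45,-.3,.25],35),([.5,0,.25],55),([.43,.318,.26],75)): print(plan(p,y))
C=cam("top");i=cv2.imread("pics/top0.png")[...,::-1].copy();M=masks(i)
for k in("red","blue"):
    for b in blobs(M[k],20):
        if 220<b[:,0].mean()<265 and 150<b[:,1].mean()<180: print(k,cv2.minEnclosingCircle((cast(C,b,.068)[:,:2]*1000).astype(np.float32)))
E
```

```text
['MotionError', 'calibration', 'close_job', 'get_image', 'get_state', 'nose_length']
nose 0.017
(array([ 313.4, -208.7,  -11.1]), array([-0.002, -0.   , -0.246]))
(array([ 467.2, -471.1,  -10.7]), array([-0.002, -0.   , -0.595]))
(array([ 515.3, -793.2,  -20.1]), array([-0.002, -0.001, -0.944]))
red ((632.511474609375, 14.468694686889648), 29.548940658569336)
blue ((608.9536743164062, 139.03794860839844), 30.173574447631836)
```

Call:
{"method": "send_rows", "body": {
  "xyz": [
    [20,-14,0],
    [50,-35,-3],
    [85,-57,-5],
    [120,-80,-6],
    [155,-103,-8],
    [190,-127,-9],
    [225,-150,-10],
    [260,-173,-11],
    [290,-193,-11],
    [313,-209,-11]
  ],
  "dr": [
    [0,0,-0.02],
    [0,0,-0.05],
    [0,0,-0.07],
    [0,0,-0.1],
    [0,0,-0.12],
    [0,0,-0.15],
    [0,0,-0.18],
    [0,0,-0.2],
    [0,0,-0.22],
    [0,0,-0.25]
  ],
  "jaw": 70
}}

```text
time: 0.93
position: [0.4517, -0.2964, 0.2505]
tool_rot: [-2.991, -0.958, -0.001]
ft_force: [0.6, -0.3, -0.0]
grip_width: 0.804
grip_force: 0.0
```

```bash
python3 - <<'E'
from h import *
s=get_state();print(s["time"],s["position"],s["joint_positions"])
for p,y in(([.5,-.02,.25],55),([.43,.3,.26],75)): print(plan(p,y))
E
```

```text
0.9333 [ 0.45167878 -0.29638573  0.25048584] [ 0.86030181  0.09948629 -0.35021528  1.69839492  0.03383199  1.34981983
 -0.44687499]
(array([ 199.8, -196.9,    0.8]), array([-0.   , -0.001, -0.34 ]))
(array([ 328.7, -498.1,   -9. ]), array([-0.   , -0.001, -0.689]))
```

Call:
{"method": "send_rows", "body": {
  "xyz": [
    [20,-20,0],
    [42,-41,0],
    [65,-64,0],
    [88,-87,0],
    [111,-109,0],
    [134,-132,0],
    [155,-153,0],
    [172,-170,0],
    [188,-186,0],
    [200,-197,1]
  ],
  "dr": [
    [0,0,-0.03],
    [0,0,-0.07],
    [0,0,-0.1],
    [0,0,-0.14],
    [0,0,-0.17],
    [0,0,-0.2],
    [0,0,-0.24],
    [0,0,-0.27],
    [0,0,-0.3],
    [0,0,-0.34]
  ]
}}

```text
time: 1.77
position: [0.4995, -0.0218, 0.2496]
tool_rot: [2.787, 1.449, 0.0]
ft_force: [-0.7, 0.1, 0.9]
grip_width: 0.805
grip_force: 0.0
```

```bash
python3 - <<'E'
from h import *
s=get_state();print(s["time"],s["position"],s["joint_positions"])
print(plan([.43,.31,.26],75))
E
```

```text
1.7667 [ 0.4994606  -0.02179188  0.24963288] [ 0.59736589  0.02127064 -0.61009701  1.78091255  0.01271632  1.34310316
 -0.62761797]
(array([ 231.6, -247.5,  -10.4]), array([ 0.  ,  0.  , -0.35]))
```

Call:
{"method": "send_rows", "body": {
  "xyz": [
    [23,-25,-1],
    [48,-51,-2],
    [74,-79,-3],
    [100,-107,-4],
    [126,-135,-6],
    [152,-162,-7],
    [176,-188,-8],
    [198,-212,-9],
    [217,-232,-10],
    [232,-248,-10]
  ],
  "dr": [
    [0,0,-0.03],
    [0,0,-0.07],
    [0,0,-0.1],
    [0,0,-0.14],
    [0,0,-0.17],
    [0,0,-0.21],
    [0,0,-0.25],
    [0,0,-0.28],
    [0,0,-0.32],
    [0,0,-0.35]
  ]
}}

```text
time: 2.6
position: [0.4305, 0.3108, 0.2597]
tool_rot: [-2.492, -1.912, -0.001]
ft_force: [0.7, -0.2, -0.6]
grip_width: 0.806
grip_force: 0.0
```

```bash
python3 - <<'E'
from h import *
s=get_state();i=get_image("wrist");cv2.imwrite("pics/w1.png",i[...,::-1])
np.save("s1.npy",s,allow_pickle=True)
print(s["time"],s["position"],s["joint_positions"]);C=cam("wrist",s);M=masks(i)
for k,z in(("yellow",.066),("black",.121)):
    for b in blobs(M[k],200)[:6]:
        r=cv2.minAreaRect((cast(C,b,z)[:,:2]*1000).astype(np.float32))
        print(k,b.mean(0).round(),np.round(r[0],1),np.round(r[1],1),round(r[2],1))
E
```

```text
2.6 [0.43048082 0.31081376 0.25969436] [ 0.21120915  0.13618974 -0.954813    1.68998647  0.11294976  1.37315403
 -1.02334796]
yellow [251. 158.] [424.6 321.6] [92.5 37.5] 75.4
yellow [231. 189.] [403.6 304. ] [47.8  8.7] 77.8
black [189. 315.] [393.4 201.9] [191.6 548.8] 76.6
black [434. 252.] [577.9 200.9] [ 86.7 143.2] 75.0
black [338. 236.] [495.8 251.7] [20.9 33.3] 74.6
black [170. 236.] [344.3 292.3] [20.9 32.7] 75.3
black [166. 289.] [322.9 239.4] [39.  15.2] 50.0
black [341. 287.] [482.2 196.8] [29.8 15.9] 79.4
```

View pics/w1.png

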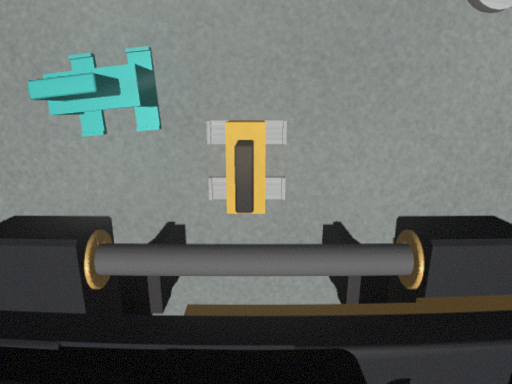

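The wrist view shows the puller's yellow bridge at (246,168), its dark plate along image rows, parallel to the fingers' faces; turquoise look-alike is at (95,90), well clear.

```bash
python3 - <<'E'
from h import *
print(plan([.4246,.3215,.092],75.4))
E
```

```text
(array([  4.7,  -5.2, 167.8]), array([-0.002, -0.004, -0.001]))
```

Call:
{"method": "send_rows", "body": {
  "xyz": [
    [3,-3,8],
    [5,-5,25],
    [5,-5,48],
    [5,-5,72],
    [5,-5,96],
    [5,-5,120],
    [5,-5,140],
    [5,-5,154],
    [5,-5,163],
    [5,-5,168]
  ],
  "dr": [
    [0,0,0],
    [0,0,0],
    [0,0,0],
    [0,0,0],
    [0,0,0],
    [0,0,0],
    [0,0,0],
    [0,0,0],
    [0,0,0],
    [0,0,0]
  ]
}}

```text
time: 3.48
position: [0.4275, 0.3136, 0.0901]
tool_rot: [2.497, 1.906, -0.003]
ft_force: [0.1, -0.7, 0.1]
grip_width: 0.805
grip_force: 0.0
```

Call:
{"method": "send_rows", "body": {
  "xyz": [
    [0,0,0],
    [0,0,0],
    [0,0,0],
    [0,0,0],
    [0,0,0],
    [0,0,0],
    [0,0,0],
    [0,0,0],
    [0,0,0],
    [0,0,0]
  ],
  "dr": [
    [0,0,0],
    [0,0,0],
    [0,0,0],
    [0,0,0],
    [0,0,0],
    [0,0,0],
    [0,0,0],
    [0,0,0],
    [0,0,0],
    [0,0,0]
  ],
  "jaw": 5,
  "grip_force": 40
}}

```text
time: 4.32
position: [0.4271, 0.3148, 0.0913]
tool_rot: [-2.496, -1.908, 0.001]
ft_force: [-0.7, 0.5, -3.2]
grip_width: 0.187
grip_force: 40.0
```

Call:
{"method": "send_rows", "body": {
  "xyz": [
    [0,0,-4],
    [0,0,-12],
    [0,0,-25],
    [0,0,-40],
    [0,0,-55],
    [0,0,-70],
    [0,0,-82],
    [0,0,-90],
    [0,0,-95],
    [0,0,-95]
  ],
  "dr": [
    [0,0,0],
    [0,0,0],
    [0,0,0],
    [0,0,0],
    [0,0,0],
    [0,0,0],
    [0,0,0],
    [0,0,0],
    [0,0,0],
    [0,0,0]
  ]
}}

```text
time: 5.15
position: [0.4281, 0.315, 0.1877]
tool_rot: [2.496, 1.907, 0.003]
ft_force: [0.5, 0.6, -2.4]
grip_width: 0.184
grip_force: 40.0
```

```bash
python3 - <<'E'
from h import *
get_image("wrist");get_image("wrist")
s=get_state();i=get_image("wrist");s2=get_state();cv2.imwrite("pics/w2.png",i[...,::-1])
print(s["time"],s["position"],s2["position"],s["joint_positions"],s["ft_force"],s["grip_width"]);M=masks(i)
# in tool frame: fake state at origin, identity; tool z = down
C=cam("wrist",dict(tool_rot=np.zeros(3),position=np.zeros(3)))
for b in blobs(M["yellow"],200)[:3]:
    r=cv2.minAreaRect((cast(C,b,.0255)[:,:2]*1000).astype(np.float32)); print("yellow in tool",b.mean(0).round(),b.min(0),b.max(0),np.round(r[0],1),np.round(r[1],1),round(r[2],1))
# triangulate small red
A,B=cam("top"),cam("scene")
for pa,pb in(((258,194),(234,206)),((244,138),(260,276))):
    for z in(0,.015,.03,.045): print(z,cast(A,[pa],z).round(3)[0,:2],cast(B,[pb],z).round(3)[0,:2])
E
```

```text
5.25 [0.4274059  0.31443517 0.18615086] [0.42720626 0.31430191 0.18578787] [ 0.17848246  0.20159936 -0.95082784  1.79142082  0.17340155  1.23740846
 -1.08616226] [-0.23098581 -0.12863969 -3.15440703] 0.18160254182107666
yellow in tool [258. 186.] [217 159] [291 231] [22.8  0.1] [38.5 39.3] 0.0
0 [0.537 0.021] [0.532 0.018]
0.015 [0.533 0.021] [0.54  0.018]
0.03 [0.53  0.022] [0.549 0.018]
0.045 [0.527 0.022] [0.558 0.018]
0 [0.729 0.075] [0.726 0.073]
0.015 [0.724 0.075] [0.732 0.072]
0.03 [0.719 0.075] [0.738 0.071]
0.045 [0.713 0.075] [0.744 0.071]
```

View pics/w2.png

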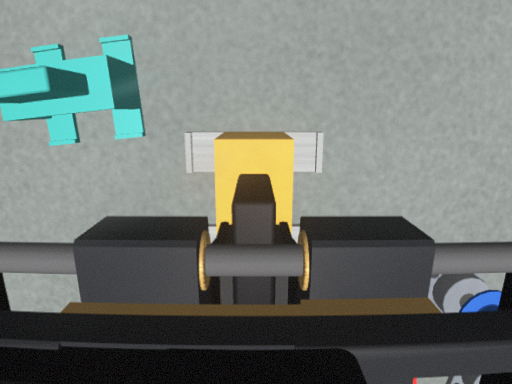

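The wrist view shows the puller held: bridge top edge near row 139, columns 217–291, plate centred between the fingers and upright; blue cap at lower right (485,300).

```bash
python3 - <<'E'
from h import *
i=cv2.imread("pics/w2.png")[...,::-1].copy();m=masks(i)["yellow"]
C=cam("wrist",dict(tool_rot=np.zeros(3),position=np.zeros(3)))
for r in(134,137,139,141,145,170,200): c=np.where(m[r])[0];print(r,c.min(),c.max())
print((cast(C,[(217,139),(291,139),(254,133)],.0253)*1000).round(1))
print((cast(C,[(187,133),(321,133),(187,172),(321,172)],.0913)*1000).round(1))
print(plan([.50,.0145,.165],89.9),plan([.48,.16,.18],82))
E
```

```text
Traceback (most recent call last):
ValueError: zero-size array to reduction operation minimum which has no identity
```

```bash
python3 - <<'E'
from h import *
C=cam("wrist",dict(tool_rot=np.zeros(3),position=np.zeros(3)))
print((cast(C,[(217,139),(291,139),(254,133)],.0253)*1000).round(1))
print((cast(C,[(187,133),(321,133),(187,172),(321,172)],.0913)*1000).round(1))
print(plan([.50,.0145,.165],89.9),plan([.48,.16,.18],82))
E
```

```text
[[ 52.1 -18.3  25.3]
 [ 52.1  18.6  25.3]
 [ 55.1   0.1  25.3]]
[[ 50.9 -46.2  91.3]
 [ 50.9  46.4  91.3]
 [ 23.6 -47.4  91.3]
 [ 23.6  47.6  91.3]]
(array([-270.1,  149.1,   21. ]), array([-0.001,  0.001, -0.264])) (array([-135. ,   91.5,    5.9]), array([-0.001,  0.001, -0.126]))
```

Call:
{"method": "send_rows", "body": {
  "xyz": [
    [-8,5,0],
    [-22,15,0],
    [-38,26,0],
    [-55,37,0],
    [-72,49,0],
    [-89,60,0],
    [-105,71,0],
    [-119,81,0],
    [-129,88,0],
    [-135,92,0]
  ],
  "dr": [
    [0,0,-0.01],
    [0,0,-0.02],
    [0,0,-0.03],
    [0,0,-0.05],
    [0,0,-0.06],
    [0,0,-0.08],
    [0,0,-0.09],
    [0,0,-0.1],
    [0,0,-0.12],
    [0,0,-0.126]
  ]
}}

```text
time: 6.13
position: [0.481, 0.1581, 0.1855]
tool_rot: [-2.373, -2.058, 0.003]
ft_force: [0.0, 0.5, -3.0]
grip_width: 0.187
grip_force: 40.0
```

```bash
python3 - <<'E'
from h import *
s=get_state();print(s["position"],s["joint_positions"],s["ft_force"],s["grip_width"]);print(plan([.525,.0105,.15],90))
E
```

```text
[0.48097134 0.15809238 0.18554247] [ 0.44672514  0.11404158 -0.85880167  1.84783225  0.0919525   1.2222693
 -0.58217254] [ 0.0126674   0.54796673 -3.02562546] 0.18743665321568945
(array([-139.9,   64.5,   35.6]), array([-0.002,  0.001, -0.142]))
```

Call:
{"method": "send_rows", "body": {
  "xyz": [
    [-8,4,2],
    [-22,10,5],
    [-39,18,10],
    [-57,26,15],
    [-75,35,19],
    [-93,43,24],
    [-110,51,28],
    [-124,57,32],
    [-134,62,34],
    [-140,64,36]
  ],
  "dr": [
    [0,0,-0.01],
    [0,0,-0.02],
    [0,0,-0.04],
    [0,0,-0.06],
    [0,0,-0.08],
    [0,0,-0.1],
    [0,0,-0.11],
    [0,0,-0.12],
    [0,0,-0.14],
    [0,0,-0.142]
  ]
}}

```text
time: 6.97
position: [0.5246, 0.0115, 0.1496]
tool_rot: [-2.22, -2.222, 0.001]
ft_force: [0.4, -0.5, -2.6]
grip_width: 0.182
grip_force: 40.0
```

```bash
python3 - <<'E'
from h import *
get_image("wrist");get_image("wrist")
s=get_state();i=get_image("wrist");s2=get_state();cv2.imwrite("pics/w3.png",i[...,::-1])
S=get_image("scene");cv2.imwrite("pics/s3.png",cv2.resize(S[150:290,150:340],None,fx=4,fy=4)[...,::-1])
print(s["time"],s["position"],s2["position"],s["tool_rot"],s["ft_force"]);M=masks(i);C=cam("wrist",s)
for b in blobs(M["red"],50)[:3]: print("red",b.min(0),b.max(0))
print(plan([.525,.0105,.133],90))
E
```

```text
7.0667 [0.52425763 0.01201402 0.14962904] [0.52423503 0.01320642 0.15001095] [-2.22031975e+00 -2.22052107e+00  1.53905029e-03] [ 0.17737379 -1.02016314 -2.59390415]
red [363 160] [444 232]
red [462  92] [506 138]
(array([-3.5,  0.7, 17.3]), array([-0.001, -0.001,  0.003]))
```

View pics/s3.png

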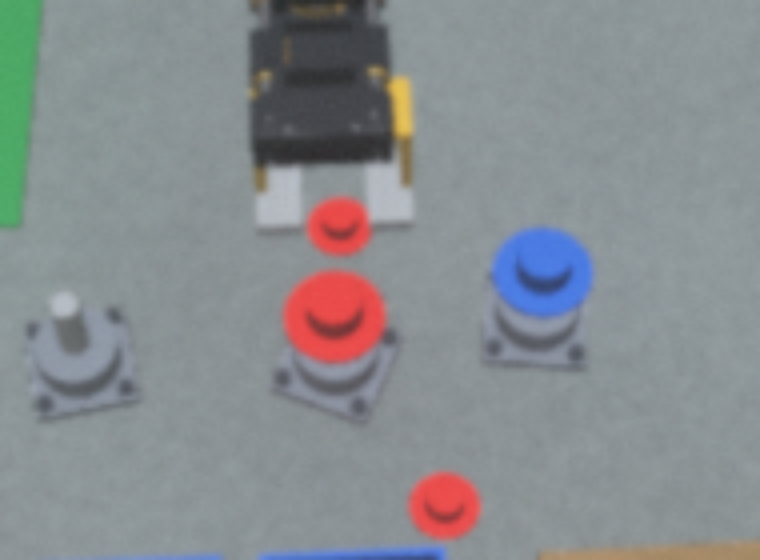

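Scene crop: puller's rails straddle x≈334 px, aligned with the red cap at (335,316); the small red cap (340,226) lies on the bench below slot height.

Call:
{"method": "send_rows", "body": {
  "xyz": [
    [0,0,2],
    [-1,0,5],
    [-2,0,9],
    [-2,0,13],
    [-2,0,16],
    [-2,0,17],
    [-2,0,17],
    [-2,0,17],
    [-2,0,17],
    [-2,0,17]
  ],
  "dr": [
    [0,0,0],
    [0,0,0],
    [0,0,0],
    [0,0,0],
    [0,0,0],
    [0,0,0],
    [0,0,0],
    [0,0,0],
    [0,0,0],
    [0,0,0]
  ]
}}

```text
time: 8.0
position: [0.5249, 0.0107, 0.1337]
tool_rot: [2.219, 2.223, 0.0]
ft_force: [-0.1, 0.3, -3.8]
grip_width: 0.186
grip_force: 40.0
```

```bash
python3 - <<'E'
from h import *
s=get_state();i=get_image("wrist");cv2.imwrite("pics/w4.png",i[...,::-1])
print(s["time"],s["position"],s["joint_positions"],s["tool_rot"],s["ft_force"]);C=cam("wrist",s)
for k in("red","blue"):
  for b in blobs(masks(i)[k],300)[:2]:
    P=(cast(C,b,.067)[:,:2]*1000).astype(np.float32);print(k,b.min(0),b.max(0),cv2.minEnclosingCircle(P),cv2.minAreaRect(P))
print(plan([.6325,.0105,.133],90))
E
```

```text
8.0 [0.52485549 0.0107299  0.13373118] [ 0.61169516  0.20424523 -0.74859639  1.86942498  0.15376428  1.12583394
 -0.19098997] [2.21894475e+00 2.22340655e+00 2.44342328e-04] [-0.11901245  0.34073444 -3.75615529]
red [369 162] [456 239] ((630.3618774414062, 16.38821029663086), 30.0971622467041) ((632.443115234375, 22.36847686767578), (45.51847839355469, 59.64710235595703), 69.69493103027344)
red [472  90] [511 139] ((677.81884765625, 76.3122329711914), 15.872232437133789) ((675.75439453125, 76.12895965576172), (26.82425880432129, 31.109153747558594), 9.03222942352295)
blue [345   0] [442  53] ((606.7659301757812, 137.72312927246094), 29.30168342590332) ((607.3091430664062, 126.19866943359375), (58.359806060791016, 30.113174438476562), 2.2483787536621094)
(array([ -0.4, 107.6,   0.8]), array([0.   , 0.   , 0.002]))
```

View pics/w4.png

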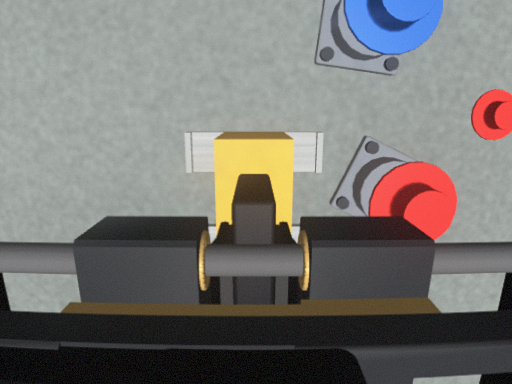

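The wrist view shows the red cap at (412,203), fit circle radius 30 mm at (0.630, 0.016), agreeing with the top view; path along +x is clear.

Call:
{"method": "send_rows", "body": {
  "xyz": [
    [1,5,0],
    [1,14,0],
    [1,26,0],
    [1,40,0],
    [1,54,0],
    [1,68,0],
    [1,82,0],
    [1,94,0],
    [1,102,0],
    [1,107,0]
  ],
  "dr": [
    [0,0,0],
    [0,0,0],
    [0,0,0],
    [0,0,0],
    [0,0,0],
    [0,0,0],
    [0,0,0],
    [0,0,0],
    [0,0,0],
    [0,0,0]
  ]
}}

```text
time: 8.88
position: [0.633, 0.0119, 0.1331]
tool_rot: [-2.219, -2.223, -0.001]
ft_force: [-0.6, 0.2, -3.2]
grip_width: 0.185
grip_force: 40.0
```

```bash
python3 - <<'E'
from h import *
get_image("wrist")
s=get_state();S=get_image("scene");cv2.imwrite("pics/s5.png",cv2.resize(S[150:290,150:340],None,fx=4,fy=4)[...,::-1])
print(s["time"],s["position"],s["tool_rot"],s["ft_force"],s["torque"],s["grip_width"])
E
```

```text
8.9333 [0.63334    0.01196417 0.13316103] [-2.21964128e+00 -2.22319153e+00 -1.68154106e-03] [ 0.67042256  0.67290733 -2.82866922] [-0.0425548  -0.25314688 -0.01302345] 0.1856600218719595
```

View pics/s5.png

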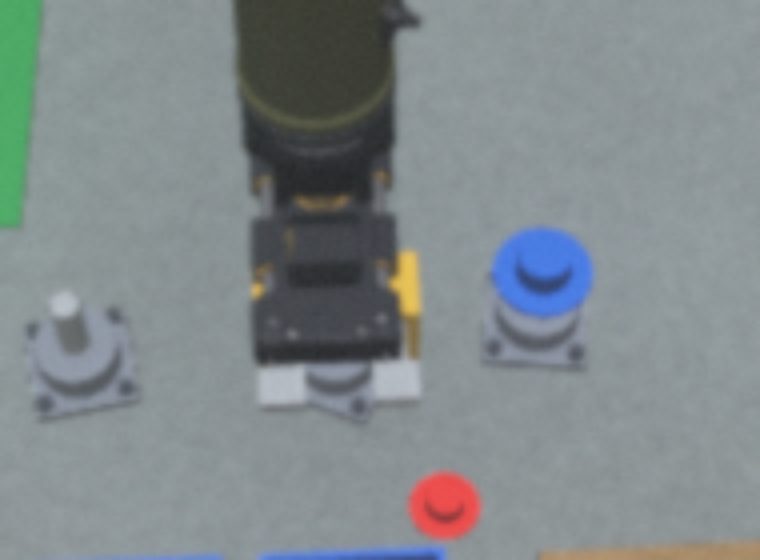

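Scene crop: the rails now straddle the red cap's coupling (both rail ends at rows 365–405, coupling between), no contact forces. Lifting.

Call:
{"method": "send_rows", "body": {
  "xyz": [
    [0,0,-4],
    [0,0,-9],
    [0,0,-13],
    [0,0,-17],
    [0,0,-21],
    [0,0,-26],
    [0,0,-31],
    [0,0,-36],
    [0,0,-41],
    [0,0,-46]
  ],
  "dr": [
    [0,0,0],
    [0,0,0],
    [0,0,0],
    [0,0,0],
    [0,0,0],
    [0,0,0],
    [0,0,0],
    [0,0,0],
    [0,0,0],
    [0,0,0]
  ]
}}

```text
time: 9.82
position: [0.6321, 0.0121, 0.1809]
tool_rot: [2.218, 2.223, 0.001]
ft_force: [0.1, 0.2, -5.2]
grip_width: 0.178
grip_force: 40.0
```

Call:
{"method": "send_rows", "body": {
  "xyz": [
    [0,0,-5],
    [0,0,-12],
    [0,0,-21],
    [0,0,-31],
    [0,0,-41],
    [0,0,-51],
    [0,0,-61],
    [0,0,-70],
    [0,0,-76],
    [0,0,-80]
  ],
  "dr": [
    [0,0,0],
    [0,0,0],
    [0,0,0],
    [0,0,0],
    [0,0,0],
    [0,0,0],
    [0,0,0],
    [0,0,0],
    [0,0,0],
    [0,0,0]
  ]
}}

```text
time: 10.65
position: [0.632, 0.0121, 0.2607]
tool_rot: [2.218, 2.223, 0.001]
ft_force: [0.2, -0.7, -3.4]
grip_width: 0.179
grip_force: 40.0
```

```bash
python3 - <<'E'
from h import *
get_image("wrist")
s=get_state();S=get_image("scene");cv2.imwrite("pics/s6.png",cv2.resize(S[130:290,150:340],None,fx=3,fy=3)[...,::-1])
print(s["time"],s["position"],s["joint_positions"],s["ft_force"],s["torque"],s["grip_width"])
print(plan([.55,-.14,.27],80),plan([.423,-.281,.27],65))
E
```

```text
10.7 [0.63217914 0.01202836 0.26110189] [ 0.50319976  0.3544584  -0.72823658  1.44801661  0.23610974  1.42642028
 -0.22557092] [-0.60375292 -1.04570745 -2.30407492] [-0.07904668 -0.09003752  0.04318291] 0.1777537923335678
(array([-151.9,  -82.3,   -9.8]), array([0.001, 0.   , 0.177])) (array([-292.6, -209.6,   -9.9]), array([ 0.001, -0.   ,  0.438]))
```

View pics/s6.png

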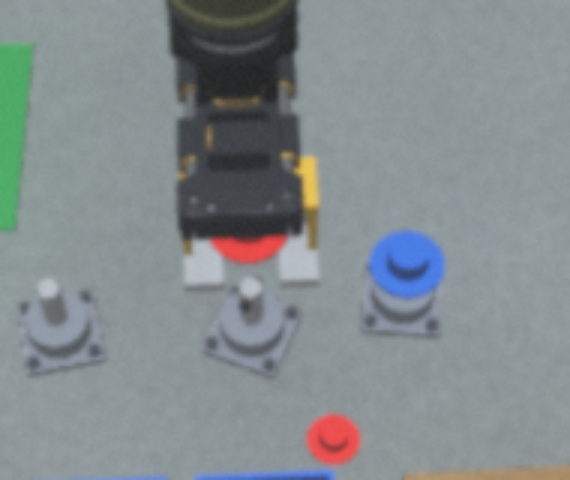

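Scene crop: the red cap (248,245) hangs in the puller, its coupling now bare at (250,320), blue cap in place. Carrying to the mat.

Call:
{"method": "send_rows", "body": {
  "xyz": [
    [-6,-3,0],
    [-18,-10,-1],
    [-35,-19,-2],
    [-54,-29,-4],
    [-74,-40,-5],
    [-94,-51,-6],
    [-113,-61,-8],
    [-130,-70,-9],
    [-143,-78,-10],
    [-152,-82,-10]
  ],
  "dr": [
    [0,0,0.01],
    [0,0,0.02],
    [0,0,0.04],
    [0,0,0.06],
    [0,0,0.08],
    [0,0,0.11],
    [0,0,0.13],
    [0,0,0.15],
    [0,0,0.17],
    [0,0,0.177]
  ]
}}

```text
time: 11.58
position: [0.5481, -0.1433, 0.2694]
tool_rot: [2.412, 2.013, -0.003]
ft_force: [-0.2, -0.1, -3.1]
grip_width: 0.177
grip_force: 40.0
```

```bash
python3 - <<'E'
from h import *
s=get_state();print(s["position"],s["joint_positions"],s["ft_force"]);print(plan([.422,-.284,.2],65))
E
```

```text
[ 0.54813193 -0.14325187  0.26936283] [ 0.77531826  0.17874325 -0.64026562  1.59960326  0.10957543  1.40021516
 -0.0557811 ] [-0.187971   -0.14996851 -3.07373525]
(array([-160.9,  -98.9,   69.7]), array([-0.001,  0.002,  0.257]))
```

Call:
{"method": "send_rows", "body": {
  "xyz": [
    [-6,-4,0],
    [-19,-12,3],
    [-37,-23,10],
    [-57,-35,20],
    [-78,-48,30],
    [-99,-61,40],
    [-120,-74,50],
    [-138,-85,60],
    [-152,-93,66],
    [-161,-99,70]
  ],
  "dr": [
    [0,0,0.01],
    [0,0,0.03],
    [0,0,0.06],
    [0,0,0.09],
    [0,0,0.12],
    [0,0,0.16],
    [0,0,0.19],
    [0,0,0.22],
    [0,0,0.24],
    [0,0,0.257]
  ]
}}

```text
time: 12.42
position: [0.4227, -0.2829, 0.1985]
tool_rot: [-2.648, -1.689, 0.001]
ft_force: [0.6, 0.4, -2.3]
grip_width: 0.184
grip_force: 40.0
```

```bash
python3 - <<'E'
from h import *
get_image("wrist");s=get_state();print(s["position"],s["tool_rot"],s["ft_force"],s["grip_width"]);print(plan([.422,-.284,.098],65))
E
```

```text
[ 0.42140393 -0.28411918  0.19802234] [-2.64929562 -1.68557864  0.00366234] [-1.69508079 -0.62008181 -3.71860233] 0.185401270259886
(array([  0.5,   0.7, 100. ]), array([-0.003,  0.001, -0.001]))
```

Call:
{"method": "send_rows", "body": {
  "xyz": [
    [0,0,5],
    [0,0,15],
    [0,0,28],
    [0,0,42],
    [0,0,56],
    [0,0,69],
    [0,0,80],
    [0,0,88],
    [0,0,93],
    [0,0,96]
  ],
  "dr": [
    [0,0,0],
    [0,0,0],
    [0,0,0],
    [0,0,0],
    [0,0,0],
    [0,0,0],
    [0,0,0],
    [0,0,0],
    [0,0,0],
    [0,0,0]
  ]
}}

```text
time: 13.3
position: [0.4248, -0.2809, 0.1029]
tool_rot: [-2.645, -1.695, -0.0]
ft_force: [-0.4, 0.8, -2.7]
grip_width: 0.183
grip_force: 40.0
```

Call:
{"method": "send_rows", "body": {
  "xyz": [
    [0,0,0.5],
    [0,0,1],
    [0,0,1.5],
    [0,0,2],
    [0,0,2.5],
    [0,0,3],
    [0,0,3.5],
    [0,0,4],
    [0,0,4],
    [0,0,4]
  ],
  "dr": [
    [0,0,0],
    [0,0,0],
    [0,0,0],
    [0,0,0],
    [0,0,0],
    [0,0,0],
    [0,0,0],
    [0,0,0],
    [0,0,0],
    [0,0,0]
  ]
}}

```text
time: 14.13
position: [0.4244, -0.2815, 0.0995]
tool_rot: [-2.646, -1.694, 0.0]
ft_force: [-0.8, -0.4, -3.1]
grip_width: 0.178
grip_force: 40.0
```

Call:
{"method": "send_rows", "body": {
  "xyz": [
    [0,0,0.5],
    [0,0,1],
    [0,0,1.5],
    [0,0,2],
    [0,0,2.5],
    [0,0,3],
    [0,0,3.5],
    [0,0,3.5],
    [0,0,3.5],
    [0,0,3.5]
  ],
  "dr": [
    [0,0,0],
    [0,0,0],
    [0,0,0],
    [0,0,0],
    [0,0,0],
    [0,0,0],
    [0,0,0],
    [0,0,0],
    [0,0,0],
    [0,0,0]
  ]
}}

```text
time: 14.97
position: [0.4245, -0.2815, 0.0961]
tool_rot: [2.646, 1.694, -0.0]
ft_force: [0.4, -0.0, -3.0]
grip_width: 0.184
grip_force: 40.0
```

Call:
{"method": "send_rows", "body": {
  "xyz": [
    [0,0,0.3],
    [0,0,0.6],
    [0,0,0.9],
    [0,0,1.2],
    [0,0,1.5],
    [0,0,1.5],
    [0,0,1.5],
    [0,0,1.5],
    [0,0,1.5],
    [0,0,1.5]
  ],
  "dr": [
    [0,0,0],
    [0,0,0],
    [0,0,0],
    [0,0,0],
    [0,0,0],
    [0,0,0],
    [0,0,0],
    [0,0,0],
    [0,0,0],
    [0,0,0]
  ]
}}

```text
time: 15.8
position: [0.4245, -0.2815, 0.0946]
tool_rot: [2.646, 1.694, -0.0]
ft_force: [0.4, -0.3, -3.1]
grip_width: 0.18
grip_force: 40.0
```

Call:
{"method": "send_rows", "body": {
  "xyz": [
    [0,0,0.3],
    [0,0,0.6],
    [0,0,0.9],
    [0,0,1.2],
    [0,0,1.5],
    [0,0,1.5],
    [0,0,1.5],
    [0,0,1.5],
    [0,0,1.5],
    [0,0,1.5]
  ],
  "dr": [
    [0,0,0],
    [0,0,0],
    [0,0,0],
    [0,0,0],
    [0,0,0],
    [0,0,0],
    [0,0,0],
    [0,0,0],
    [0,0,0],
    [0,0,0]
  ]
}}

```text
time: 16.63
position: [0.4245, -0.2816, 0.0944]
tool_rot: [2.646, 1.693, -0.001]
ft_force: [-3.8, 1.6, 8.2]
grip_width: 0.183
grip_force: 40.0
```

Contact at the mat (force +8 N, height stopped at 0.0944). Back off half a millimetre, release, rise.

Call:
{"method": "send_rows", "body": {
  "xyz": [
    [0,0,-0.5],
    [0,0,-1],
    [0,0,-1],
    [0,0,-1],
    [0,0,-1],
    [0,0,-1],
    [0,0,-1],
    [0,0,-1],
    [0,0,-1],
    [0,0,-1]
  ],
  "dr": [
    [0,0,0],
    [0,0,0],
    [0,0,0],
    [0,0,0],
    [0,0,0],
    [0,0,0],
    [0,0,0],
    [0,0,0],
    [0,0,0],
    [0,0,0]
  ]
}}

```text
time: 17.47
position: [0.4246, -0.2816, 0.0944]
tool_rot: [2.646, 1.694, -0.0]
ft_force: [-2.4, 1.7, 6.4]
grip_width: 0.183
grip_force: 40.0
```

Call:
{"method": "send_rows", "body": {
  "xyz": [
    [0,0,0],
    [0,0,0],
    [0,0,0],
    [0,0,0],
    [0,0,0],
    [0,0,0],
    [0,0,0],
    [0,0,0],
    [0,0,0],
    [0,0,0]
  ],
  "dr": [
    [0,0,0],
    [0,0,0],
    [0,0,0],
    [0,0,0],
    [0,0,0],
    [0,0,0],
    [0,0,0],
    [0,0,0],
    [0,0,0],
    [0,0,0]
  ],
  "jaw": 60
}}

```text
time: 18.3
position: [0.4245, -0.2816, 0.094]
tool_rot: [2.646, 1.694, -0.0]
ft_force: [-0.2, -0.5, -1.1]
grip_width: 0.684
grip_force: 0.0
```

Call:
{"method": "send_rows", "body": {
  "xyz": [
    [0,0,-4],
    [0,0,-12],
    [0,0,-24],
    [0,0,-40],
    [0,0,-58],
    [0,0,-78],
    [0,0,-98],
    [0,0,-115],
    [0,0,-125],
    [0,0,-130]
  ],
  "dr": [
    [0,0,0],
    [0,0,0],
    [0,0,0],
    [0,0,0],
    [0,0,0],
    [0,0,0],
    [0,0,0],
    [0,0,0],
    [0,0,0],
    [0,0,0]
  ]
}}

```text
time: 19.13
position: [0.4254, -0.282, 0.2267]
tool_rot: [2.643, 1.692, 0.002]
ft_force: [1.0, -0.5, -0.7]
grip_width: 0.687
grip_force: 0.0
```

```bash
python3 - <<'E'
from h import *
get_image("wrist");get_image("wrist");s=get_state();i=get_image("wrist");S=get_image("scene")
cv2.imwrite("pics/e.png",np.hstack([i[:,:400],cv2.resize(S[100:240,60:210],(411,384))])[...,::-1][:, :800])
C=cam("wrist",s);print(s["time"],s["position"])
for b in blobs(masks(i)["yellow"],500)[:2]: print(cv2.minAreaRect((cast(C,b,.07)[:,:2]*1000).astype(np.float32)))
E
```

```text
19.2333 [ 0.42486074 -0.28174631  0.22508474]
((426.7489929199219, -275.4114990234375), (94.04969024658203, 39.00136947631836), 65.58319854736328)
```

View pics/e.png

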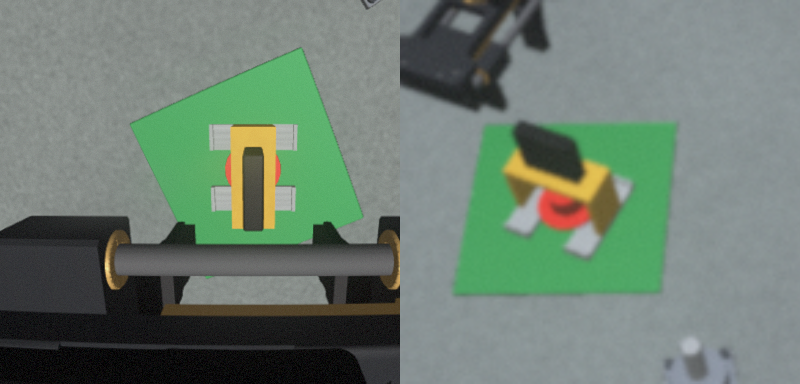

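The combined picture shows the puller upright near the mat's centre (left panel, 253,178) with the red cap resting in it (right panel, 563,208), and the gripper clear above.

```bash
python3 -c "
from bench import *
print(close_job())"
```

```text
the job is handed in; nothing more can be done
None
```

The red cap was pulled off with the puller, which now stands released and upright about 7 mm from the mat's centre with the cap inside; the blue cap was not touched, and the job is handed in, though close_job() returned no verdict.

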